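# Put the washed pans' lids back on

### The job

Four washed food pans stand open on the worktop with their four lids lying among them. Put each lid, right side up, on the pan that it fits, so that its skirt has dropped into the opening and it lies flat on the rim all round, ready to go back on the shelf. Leave the pans standing where they are.

Things in the scene. Friction and masses are not known exactly. Their poses are not given: they have to be found in the camera images.
- pan_round_small: the smaller round stainless-steel pan, open and empty, standing on the worktop: round, 96 mm across over the rim, opening 76 mm across; 60 mm high with a flat rim 10 mm wide round the opening; about 350 g, loose. Origin: centre of its underside; z up.
- pan_round_large: the larger round stainless-steel pan, open and empty, standing on the worktop: round, 124 mm across over the rim, opening 104 mm across; 60 mm high with a flat rim 10 mm wide round the opening; about 500 g, loose. Origin: centre of its underside; z up.
- pan_square: the square stainless-steel pan, open and empty, standing on the worktop: square with rounded corners, 104 x 104 mm over the rim, opening 84 x 84 mm; 60 mm high with a flat rim 10 mm wide round the opening; about 450 g, loose. Origin: centre of its underside; z up, x and y along its sides.
- pan_oblong: the oblong stainless-steel pan, open and empty, standing on the worktop: oblong with rounded corners, 90 mm along its own x by 136 mm along its own y over the rim, opening 70 x 116 mm; 60 mm high with a flat rim 10 mm wide round the opening; about 500 g, loose. Origin: centre of its underside; z up, x and y along its sides.
- lid_round_small: the smaller round steel lid, right side up: round, 94 mm across, skirt 64 mm across, reaching 10 mm below the flange, 6 mm play each side in its pan; lid top 16 mm up; black knob 32 mm across in the middle, widest 27 to 42 and top 45 mm above the origin; 90 g +-30%. Origin: centre of the skirt's underside, z up; seated it is 50 mm above the pan's.
- lid_round_large: the larger round steel lid, right side up: round, 122 mm across, skirt 92 mm across, reaching 10 mm below the flange, 6 mm play each side in its pan; lid top 16 mm up; black knob 32 mm across in the middle, widest 27 to 42 and top 45 mm above the origin; 140 g +-30%. Origin: centre of the skirt's underside, z up; seated it is 50 mm above the pan's.
- lid_square: the square steel lid, right side up: square 102 x 102 mm, skirt 72 x 72 mm, reaching 10 mm below the flange, 6 mm play each side in its pan; lid top 16 mm up; black bar handle across the middle, 60 mm along y, 14 mm thick along x, 27 to 45 mm above the origin; 130 g +-30%. Origin: centre of the skirt's underside, z up; seated it is 50 mm above the pan's.
- lid_oblong: the oblong steel lid, right side up: oblong 88 mm (x) by 134 mm (y), skirt 58 x 104 mm, reaching 10 mm below the flange, 6 mm play each side in its pan; lid top 16 mm up; black bar handle across the middle, 60 mm along y, 14 mm thick along x, 27 to 45 mm above the origin; 150 g +-30%. Origin: centre of the skirt's underside, z up; seated it is 50 mm above the pan's.

How it is judged:
By the outcome, as a careful person would: the job done as asked, in the order asked, and still so for the second after the job is handed in, with the robot touching nothing.
It also fails if it takes over 109 s, if anything falls off the work surface, if the arm or the gripper's body presses on something with over 40 N, if the wrist force passes 120 N, or if a joint passes its speed limit or range.

### The arm

A 6-joint arm with a two-finger parallel gripper is mounted at the origin on a cart in front of the work surface, level with it; the furniture and walls round the work are solid. World frame = base frame: x ahead of the robot, y to its left, z up, the work surface at z = 0. Lengths are in m, angles in rad, forces in N, time in s.
With the tool pointing down it reaches from about 0.375 to 0.9 m from the base axis. Payload 3.1 kg.
Tool frame: the origin (TCP) lies midway between the tips of the shut fingers; the grasp point (between the pads) lies 19 mm behind it; x points along the fingers, y is the direction in which the jaws open and shut, and the axes are right-handed (so a half turn about x gives the same grasp; the last joint's range is limited). The gripper opens to 87 mm and grips with 3 to 60 N. Pads are 19 mm wide; open, the fingers measure 117 mm over their backs; the gripper's body (75 mm by 190 mm) begins 51 mm behind the grasp point.
Start: joints at [-1.433, 0.527, 1.433, -0, 1.181, -0.178], TCP at [0.194, -0.594, 0.223] pointing down, gripper open.
Joint ranges: [-3.08, 3.08], [-0.75, 2.2], [0.22, 2.44], [-1.43, 4.57], [0, 2.65], [-2.85, 2.85]. Speed limits (rad/s): [2.79, 2.79, 3.14, 3.14, 3.14, 3.14].

### API

Orientations are given as a unit quaternion [x, y, z, w].
In Python, from rig import get_obs, imaging, robot gives the robot as it stands.
- The arm moves only by the shell command python3 -m inch 'ROWS' [FORCE]. ROWS is JSON, a list of rows, each a list of 3 entries, a list of its own where there are three numbers: the finger opening in mm, from 0 to 87, then the shift along the tool's x, y, z in mm, then the turn, a rotation vector about the tool's x, y, z in degrees. In form: [[grip, [dx, dy, dz], [wx, wy, wz]], ...]. A call has 1 to 12 rows; each row shifts and turns the pose as measured when the row begins, along the tool's axes as they then stand; what a row does not reach is not made up. A row lasts 1/8 s, in which the tool goes at most 62.5 mm and 10.7 degrees, less where a joint would pass 70% of its speed; a pose out of reach is approached as far as the arm can. A call with a gripper value outside its range is refused whole. The fingers move at their own pace and stop on an object; FORCE is the grip in N (left out, the last holds). Time passes only in rows, so rows that do not move let the fingers close. It gives the time, the measured TCP pose, the force and the opening at its end, in the units of the state.
- get_obs(): the state, without advancing time (a new reading comes with each control period).
- imaging.camera(name): name is "side" or "top"; returns the picture (480x640x3 uint8, red, green, blue); there is no depth.
- imaging.camera_params(name): a dict with "camera_matrix" (3x3 intrinsics, pixels), "k1" (the pictures are not rectified: a ray, as slopes to the right and down, at radius r is drawn at 1 + k1 r^2 times it, then the intrinsics apply), "xyz" and "rotation" of the camera in the world. Camera axes: x right, y down, z forward; pixel columns grow to the right and rows downward; lengths in m; the calibration is good to about 2 mm. A picture is of the moment at which its call begins. camera_params takes no time and is no camera call.
- robot.hand_in(): hands the job in, once; it reports no verdict.
Trained networks look in the newest picture that a camera, given by its name, has taken for a name from the list of things; names that differ only in an ending like _2 or _b are one class to them, and where a whole thing is asked for, a point or a joint stands for the part that bears it (a point fixed in the world has none). Each returns a list of dicts, best first, with "confidence" (0 to 1); they miss things now and then, are a little off and sometimes report something else, mostly with a low value. They report only what shows in the picture. A call takes as long as a camera call.
- imaging.cut_out(camera, target): "pixels" (480x640 bool, what is visible of it) and "box" ([centre column, centre row, width, height] in pixels, round what is visible of it).
- imaging.tip_of(camera, target): "pixel" ([column, row] in pixels: a listed point, or the origin of a listed thing).
The state is a dict: "time": time; "q": joint angles; "joint_velocities": joint speeds; "joint_torque": joint torques, N m; "position": TCP position; "tool_rot": TCP orientation; "ft_force": force on the tool from outside, world axes, zero at the start; "moment": the same for the moment, N m; "grip_width": finger opening in m.
Only numpy, scipy, OpenCV 4.12 (cv2) and the standard library are available. Lean on these libraries where they do the work, as an engineer would, in place of code of your own. Each camera call takes 0.05 s, during which the arm holds its last target. There are 200 camera calls.

## Working session

There is one attempt and no reset: what is moved stays moved. The work goes in short steps, Python scripts to look and compute and a shell command to move; the robot and the scene stay as the last step left them, time stands still between calls to the robot, and variables do not carry over. Pictures are saved under pics/ and viewed, about 12 in all and at most 16, crops included, and the job is handed in when it is done.

```bash
ls; mkdir -p pics
python3 - <<'E'
from rig import get_obs, imaging, robot
import cv2
for c in("top","side"):
    cv2.imwrite(f"pics/{c}0.png",imaging.camera(c)[:,:,::-1]); p=imaging.camera_params(c); print(c,p)
o=get_obs();print(o)
for c in("top","side"):
  for n in ["pan_round_small","pan_round_large","pan_square","pan_oblong","lid_round_small","lid_round_large","lid_square","lid_oblong"]:
    print(c,n,[(round(d["confidence"],2),[round(float(v)) for v in d["pixel"]]) for d in imaging.tip_of(c,n)][:3],[(round(d["confidence"],2),[round(float(v)) for v in d["box"]]) for d in imaging.cut_out(c,n)][:2])
E
```

```text
pics
top {'camera_matrix': array([[616.99794914,   0.        , 319.64278004],
       [  0.        , 616.99794914, 235.68890602],
       [  0.        ,   0.        ,   1.        ]]), 'k1': -0.05194022240901258, 'xyz': array([ 0.17569833, -0.03645827,  1.58377325]), 'rotation': array([-0.69585487,  0.71136998, -0.06787021,  0.07164065])}
side {'camera_matrix': array([[565.76054785,   0.        , 324.22042667],
       [  0.        , 565.76054785, 234.57401162],
       [  0.        ,   0.        ,   1.        ]]), 'k1': -0.11772162776836471, 'xyz': array([ 0.33366411, -1.31748249,  0.74352915]), 'rotation': array([ 0.86170115, -0.05705336,  0.03245288, -0.5031529 ])}
{'time': 0.1, 'q': array([-1.43351768e+00,  5.28399739e-01,  1.43374372e+00, -5.32639679e-06,
        1.18142175e+00, -1.78495656e-01]), 'joint_velocities': array([-1.97288864e-03, -2.10615523e-03, -9.86941642e-04,  5.23680738e-06,
        1.84963490e-03, -1.68859297e-03]), 'joint_torque': array([-1.19935744e-04, -4.40983629e+01, -1.77151680e+01,  6.34056260e-02,
        5.33848896e-02, -4.07481366e-05]), 'position': array([
[... 766 characters left out ...]
])]
top lid_square [(0.89, [460, 227])] [(0.94, [465, 223, 42, 38])]
top lid_oblong [(0.61, [180, 264]), (0.48, [401, 264])] [(0.89, [182, 264, 58, 42])]
side pan_round_small [(0.68, [342, 208])] [(0.62, [345, 196, 36, 27])]
side pan_round_large [(0.57, [294, 286])] [(0.91, [292, 272, 53, 46])]
side pan_square [(0.56, [285, 210])] [(0.96, [286, 200, 35, 34])]
side pan_oblong [(0.65, [296, 244])] [(0.8, [297, 232, 37, 41])]
side lid_round_small [(0.54, [333, 180])] [(0.7, [332, 177, 30, 15])]
side lid_round_large [(0.95, [358, 279]), (0.4, [284, 184])] [(0.93, [359, 277, 50, 30])]
side lid_square [(0.75, [350, 329])] [(0.64, [350, 322, 51, 37])]
side lid_oblong [] [(0.65, [283, 178, 36, 19])]
```

View pics/top0.png

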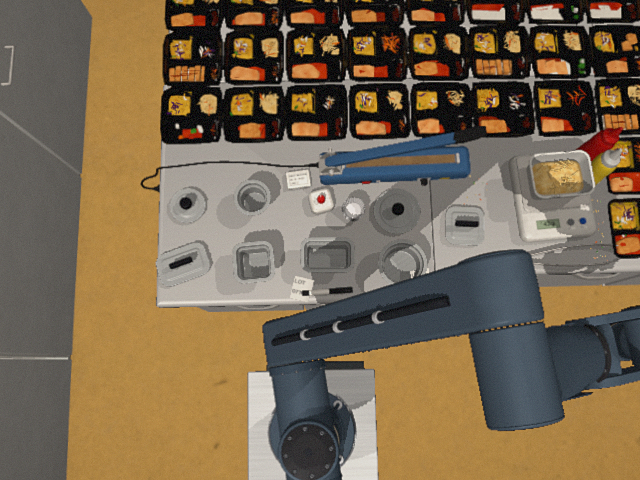

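View pics/side0.png

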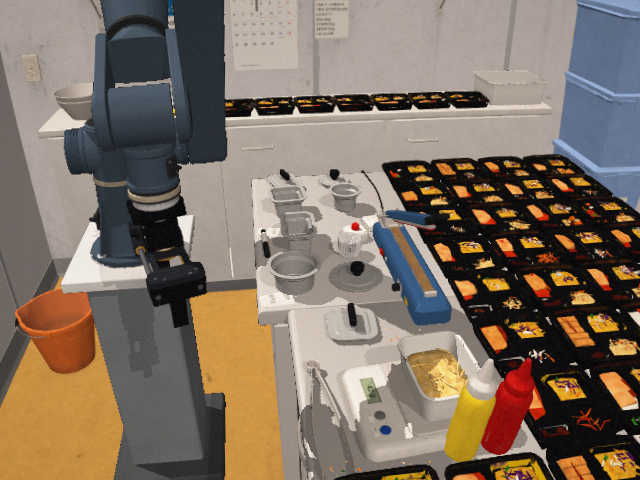

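The top view shows four pans at about (253,197), (254,261), (327,254) and (404,262). The lids are at (189,204), (182,264), (396,211) and (465,223). All lids are right side up, and the arm partly hides the large pan. Next I fit the known outlines to the masks.

```bash
cat > h.py <<'E'
from rig import get_obs, imaging, robot
import cv2, numpy as np
from scipy.spatial.transform import Rotation as R
from scipy.optimize import minimize
DIM={"round_small":(.096,.096,1),"round_large":(.124,.124,1),"square":(.104,.104,0),"oblong":(.09,.136,0)}
P={c:imaging.camera_params(c) for c in("top","side")}
def proj(c,X):
    p=P[c]; v=R.from_quat(p["rotation"]).inv().apply(np.atleast_2d(X)-p["xyz"]); s=v[:,:2]/v[:,2:]
    s=s*(1+p["k1"]*(s**2).sum(1,keepdims=True)); K=p["camera_matrix"]
    return s*[K[0,0],K[1,1]]+[K[0,2],K[1,2]]
def ray(c,px,z):
    p=P[c];K=p["camera_matrix"]; s=cv2.undistortPoints(np.array([[px]],float),K,np.array([p["k1"],0,0,0,0.]))[0,0]
    d=R.from_quat(p["rotation"]).apply([s[0],s[1],1]); return p["xyz"]+d*(z-p["xyz"][2])/d[2]
def outline(n,lid,x,y,a):
    w,h,r=DIM[n]; 
    if lid: w-=.002;h-=.002
    t=np.linspace(0,2*np.pi,80,endpoint=False)
    c=.5*w if r else .015
    q=np.c_[np.cos(t),np.sin(t)]*c
    q=q+np.sign(q)*np.array([w/2-c,h/2-c])*(not r)
    return q@np.array([[np.cos(a),np.sin(a)],[-np.sin(a),np.cos(a)]])+[x,y]
def sil(c,n,lid,p,S=4):
    o=outline(n,lid,*p); L=[]
    for z in ((.010,.013) if lid else (.06,.058)): L.append(proj(c,np.c_[o,np.full(len(o),z)]))
    if not lid:
        o2=(o-p[:2])*.78+p[:2]; L.append(proj(c,np.c_[o2,np.zeros(len(o))]))
    hs=[np.vstack(L)]
    if lid:  # handle
        t=np.linspace(0,2*np.pi,24); 
        hw,hh=(.016,.016) if DIM[n][2] else (.007,.03)
        k=np.c_[np.cos(t)*hw,np.sin(t)*hh] if DIM[n][2] else np.array([[hw,hh],[hw,-hh],[-hw,hh],[-hw,-hh]])
        a=p[2];k=k@np.array([[np.cos(a),np.sin(a)],[-np.sin(a),np.cos(a)]])+p[:2]
        hs.append(np.vstack([proj(c,np.c_[k,np.full(len(k),z)]) for z in(.027,.045)]))
    m=np.zeros((480*S,640*S),np.uint8)
    for q in hs: cv2.fillConvexPoly(m,cv2.convexHull(np.float32((q+.5)*S*16).round().astype(np.int32)),1,shift=4)
    return m
def fit(n,lid,p0,masks,S=4):
    big={c:cv2.resize(m.astype(np.uint8),None,fx=S,fy=S,interpolation=cv2.INTER_NEAREST) for c,m in masks.items()}
    def cost(p):
        t=0
        for c,m in big.items():
            s=sil(c,n,lid,p); t+=1-(s&m).sum()/max(1,(s|m).sum())
        return t/len(big)
    yaws=[0] if DIM[n][2] else np.radians(p0[2] if len(p0)>2 else [0])
    best=None
    for a in np.atleast_1d(yaws):
        s=np.array([[p0[0],p0[1],a]]*4); s[1,0]+=.01;s[2,1]+=.01;s[3,2]+=.15
        r=minimize(cost,s[0],method="Nelder-Mead",options=dict(initial_simplex=s,xatol=2e-4,fatol=1e-4,maxiter=90))
        if best is None or r.fun<best.fun: best=r
    return best.x,best.fun
E
cat > m.py <<'E'
from h import *
for c in P: imaging.camera(c)
G={"pan_round_small":(254,197),"pan_round_large":(402,262),"pan_square":(254,261),"pan_oblong":(327,255),"lid_round_small":(189,204),"lid_round_large":(397,211),"lid_square":(465,223),"lid_oblong":(182,264)}
G2={"pan_round_small":(345,196),"pan_round_large":(292,272),"pan_square":(286,200),"pan_oblong":(297,232),"lid_round_small":(332,177),"lid_round_large":(359,277),"lid_square":(350,322),"lid_oblong":(283,178)}
for n in G:
    lid=n[0]=="l"; p0=ray("top",G[n],.013 if lid else .06)
    M={}
    for c,g in(("top",G),("side",G2)):
        for d in imaging.cut_out(c,n):
            if np.hypot(d["box"][0]-g[n][0],d["box"][1]-g[n][1])<12: M[c]=d["pixels"];break
    y=[0] if n[4:9]=="round" else ([-45,0,45,90] if "oblong" in n else [-30,0,30])
    k=n[4:]
    for cs in (["top"],["side"],["top","side"]):
        mm={c:M[c] for c in cs if c in M}
        if len(mm)<len(cs): continue
        x,f=fit(k,lid,[p0[0],p0[1],y],mm); print(n,cs,np.round(x[:2]*1000,1),round(float(np.degrees(x[2])),1),"cost",round(f,3))
E
python3 m.py
```

```text
pan_round_small ['top'] [587.9 140.5] -4.2 cost 0.055
pan_round_small ['side'] [586.9 158.9] 3.4 cost 0.185
pan_round_small ['top', 'side'] [587.1 141.2] 1.8 cost 0.151
pan_round_large ['top'] [ 409.2 -235.1] 7.3 cost 0.15
pan_round_large ['side'] [ 406.1 -227.1] -3.3 cost 0.114
pan_round_large ['top', 'side'] [ 407.9 -234.1] 6.9 cost 0.14
pan_square ['top'] [419.7 137. ] 3.5 cost 0.073
pan_square ['side'] [418.2 159.8] 3.3 cost 0.24
pan_square ['top', 'side'] [419.5 137.4] 3.9 cost 0.168
pan_oblong ['top'] [433.9 -49. ] -1.4 cost 0.056
pan_oblong ['side'] [432.2 -33.5] -1.9 cost 0.164
pan_oblong ['top', 'side'] [433.2 -48.2] -1.4 cost 0.125
lid_round_small ['top'] [581.7 316.5] 1.6 cost 0.094
lid_round_small ['side'] [580.5 323.5] -2.4 cost 0.221
lid_round_small ['top', 'side'] [581.5 318. ] 4.0 cost 0.169
lid_round_large ['top'] [ 553.1 -233.8] 8.4 cost 0.05
lid_round_large ['side'] [ 552.  -232.1] 5.4 cost 0.055
lid_round_large ['top', 'side'] [ 552.7 -233.3] 6.1 cost 0.055
lid_square ['top'] [ 510.1 -410.7] -5.5 cost 0.067
lid_square ['side'] [ 508.9 -409.6] -7.0 cost 0.09
lid_square ['top', 'side'] [ 509.8 -410.1] -5.8 cost 0.081
lid_oblong ['top'] [425.4 325.1] 19.4 cost 0.064
lid_oblong ['side'] [419.  342.8] 17.4 cost 0.296
lid_oblong ['top', 'side'] [424.7 326.4] 19.3 cost 0.193
```

```bash
cat > go.py <<'E'
import sys; from h import *
# usage: go.py x y z psi [mm,deg] ; psi = world direction of jaw axis (mod 180)
o=get_obs(); T=R.from_quat(o["tool_rot"]); p=o["position"]*1000; Y=T.apply([0,1,0]); psi=np.degrees(np.arctan2(Y[1],Y[0]))
print("t",round(o["time"],2),"p",p.round(1),"psi",round(psi,1),"q",o["q"].round(2),"grip",round(o["grip_width"]*1000,1),"F",o["ft_force"].round(1),"xdir",T.apply([1,0,0]).round(3))
if len(sys.argv)>1:
    x,y,z,s=map(float,sys.argv[1:5]); 
    if s-psi>90: s-=180
    if s-psi<-90: s+=180
    if s-psi<-90: s+=180
    if len(sys.argv)>5: s+=180
    s=np.radians(s); yy=np.array([np.cos(s),np.sin(s),0]); xx=np.array([0,0,-1.]); D=R.from_matrix(np.c_[xx,yy,np.cross(xx,yy)])
    d=np.array([x,y,z])-p
    print("turn",np.degrees((T.inv()*D).as_rotvec()).round(1),"shift before turn",T.inv().apply(d).round(1),"shift after turn",D.inv().apply(d).round(1))
E
python3 go.py 509.8 -410.4 120 -5.8
```

```text
t 2.6 p [ 194.1 -594.   222.5] psi -71.9 q [-1.43  0.53  1.43  0.    1.18 -0.18] grip 86.8 F [ 0.2 -0.3  0.2] xdir [ 0.  0. -1.]
turn [-66.1  -0.    0. ] shift before turn [ 102.5  -76.5 -357.1] shift after turn [ 102.5  295.5 -214.6]
```

```bash
python3 -m inch '[[50,[0,-12.7,-59.5],[0,0,0]],[50,[0,-12.7,-59.5],[0,0,0]],[50,[0,-12.7,-59.5],[0,0,0]],[50,[0,-12.7,-59.5],[0,0,0]],[50,[0,-12.7,-59.5],[0,0,0]],[50,[0,-12.7,-59.5],[0,0,0]],[50,[12,0,0],[-10.5,0,0]],[50,[12,0,0],[-10.5,0,0]],[50,[12,0,0],[-10.5,0,0]],[50,[12,0,0],[-10.5,0,0]],[50,[12,0,0],[-10.5,0,0]],[50,[12,0,0],[-10.5,0,0]]]' 20; python3 go.py 509.8 -410.4 70 -5.8; python3 m.py | grep -E "pan_round_large|lid_square"
```

```text
time: 4.1
position: [0.5225, -0.4087, 0.1497]
tool_rot: [-0.533, -0.461, 0.534, -0.467]
ft_force: [0.2, 0.4, -0.3]
grip_width: 0.05
t 4.1 p [ 522.5 -408.7  149.7] psi -8.0 q [-0.83  0.66  1.4  -0.    1.07 -0.69] grip 50.0 F [ 0.2  0.4 -0.3] xdir [ 0.005 -0.008 -1.   ]
turn [-2.2  0.4 -0.3] shift before turn [ 79.7 -12.8   2.9] shift after turn [ 79.7 -12.5   3. ]
pan_round_large ['top'] [ 403.5 -232.5] 10.5 cost 0.556
pan_round_large ['side'] [ 406.9 -229. ] -1.0 cost 0.1
pan_round_large ['top', 'side'] [ 405.6 -230.8] 7.5 cost 0.331
lid_square ['side'] [ 509.  -409.5] -6.9 cost 0.075
```

```bash
python3 -m inch '[[50,[40,-12.7,3],[-2,0.4,-0.3]],[50,[40,0,0],[0,0,0]],[50,[0,0,0],[0,0,0]]]' ; python3 go.py 509.8 -410.4 21 -5.8
```

```text
time: 5.38
position: [0.5105, -0.4114, 0.0699]
tool_rot: [0.527, 0.47, -0.526, 0.473]
ft_force: [-0.3, 0.4, 0.5]
grip_width: 0.05
t 5.38 p [ 510.5 -411.4   69.9] psi -6.3 q [-0.85  0.75  1.47  0.    0.92 -0.74] grip 50.0 F [-0.3  0.4  0.5] xdir [ 0.003 -0.003 -1.   ]
turn [-0.5  0.1 -0.2] shift before turn [48.9 -1.  -1. ] shift after turn [48.9 -0.8 -0.9]
```

Run:
```python
from h import *
im=imaging.camera("side")[:,:,::-1]; cv2.imwrite("pics/s1.png",cv2.resize(im[180:400,220:470],None,fx=3,fy=2.7))
```

```text
(no output)
```

View pics/s1.png

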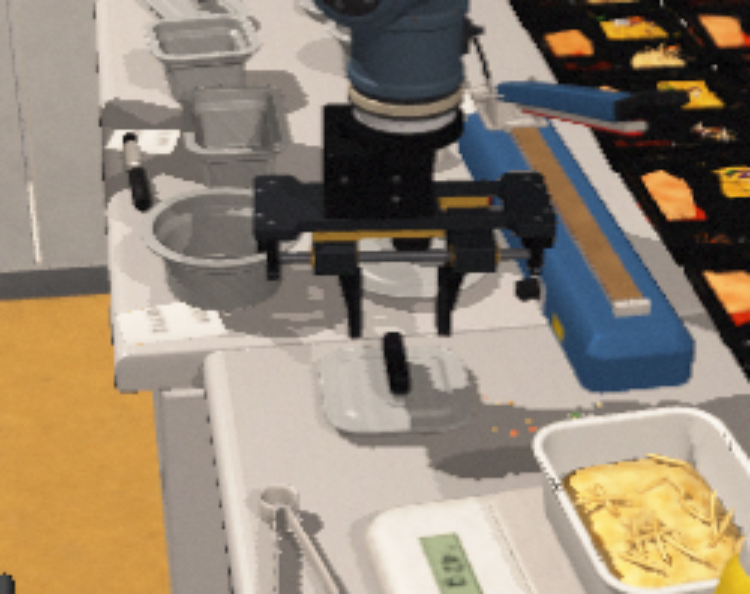

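The gripper straddles the square lid's handle and is centred on it. I'll descend, grip, and lift a little to check the hold.

```bash
python3 -m inch '[[50,[25,-1,-1],[0,0,0]],[50,[24,0,0],[0,0,0]],[0,[0,0,0],[0,0,0]],[0,[0,0,0],[0,0,0]],[0,[0,0,0],[0,0,0]],[0,[0,0,0],[0,0,0]],[0,[0,0,0],[0,0,0]],[0,[0,0,0],[0,0,0]]]' 25 ; python3 go.py 509.8 -410.4 21 -5.8
```

```text
time: 6.42
position: [0.5172, -0.4179, 0.034]
tool_rot: [0.526, 0.462, -0.526, 0.482]
ft_force: [-0.2, 0.4, -0.4]
grip_width: 0.0135
t 6.42 p [ 517.2 -417.9   34. ] psi -6.2 q [-0.85  0.81  1.47  0.    0.83 -0.74] grip 13.5 F [-0.2  0.4 -0.4] xdir [ 0.019 -0.021 -1.   ]
turn [-0.4  1.1 -1.2] shift before turn [12.7 -8.4 -6.9] shift after turn [13.  -8.1 -6.7]
```

```bash
python3 -m inch '[[50,[0,0,0],[0,0,0]],[50,[0,0,0],[0,0,0]],[50,[0,0,0],[0,0,0]]]' 25 ; python3 go.py 509.8 -410.4 21 -5.8; python3 m.py | grep -E "lid_square"
python3 - <<'E'
from h import *
im=imaging.camera("side")[:,:,::-1]; cv2.imwrite("pics/s2.png",cv2.resize(im[220:380,270:430],None,fx=3.7,fy=3.7))
E
```

```text
time: 6.8
position: [0.5175, -0.4181, 0.0342]
tool_rot: [0.526, 0.462, -0.526, 0.482]
ft_force: [0.2, 0.1, -0.3]
grip_width: 0.0358
t 6.8 p [ 517.5 -418.1   34.2] psi -6.2 q [-0.85  0.81  1.47  0.    0.83 -0.74] grip 35.8 F [ 0.2  0.1 -0.3] xdir [ 0.019 -0.021 -1.   ]
turn [-0.4  1.1 -1.2] shift before turn [12.9 -8.8 -7.1] shift after turn [13.2 -8.4 -6.9]
lid_square ['side'] [ 517.  -411.1] -7.7 cost 0.143
```

View pics/s2.png

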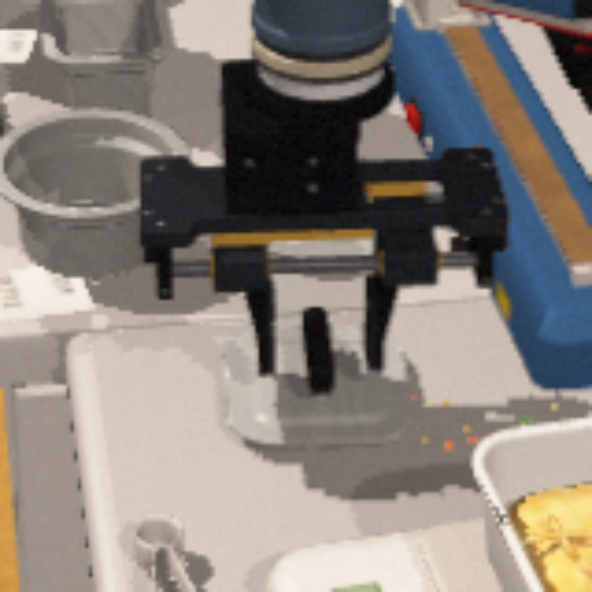

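```bash
python3 -m inch '[[50,[5,0,-7],[0,1.1,-1.2]],[50,[4,0,0],[0,0,0]],[50,[3,0,0],[0,0,0]]]' 25 ; python3 go.py 517.3 -411 21 -6
```

```text
time: 8.12
position: [0.5185, -0.4107, 0.0213]
tool_rot: [0.527, 0.473, -0.526, 0.472]
ft_force: [1.4, 0.2, 0.7]
grip_width: 0.05
t 8.12 p [ 518.5 -410.7   21.3] psi -6.2 q [-0.84  0.83  1.46  0.    0.85 -0.73] grip 50.0 F [1.4 0.2 0.7] xdir [-0.001  0.002 -1.   ]
turn [-0.2 -0.1  0. ] shift before turn [ 0.3 -1.2  0.5] shift after turn [ 0.3 -1.2  0.5]
```

```bash
python3 -m inch '[[0,[0,-1.2,0],[0,0,0]],[0,[0,0,0],[0,0,0]],[0,[0,0,0],[0,0,0]],[0,[0,0,0],[0,0,0]],[0,[0,0,0],[0,0,0]],[0,[-30,0,0],[0,0,0]],[0,[-40,0,0],[0,0,0]],[0,[-40,0,0],[0,0,0]],[0,[-30,0,0],[0,0,0]],[0,[0,0,0],[0,0,0]]]' 25 ; python3 go.py 419.6 137 180 3.5
```

```text
time: 9.38
position: [0.5158, -0.4095, 0.1621]
tool_rot: [0.527, 0.475, -0.526, 0.469]
ft_force: [-0.1, 0.1, -2.8]
grip_width: 0.0138
t 9.38 p [ 515.8 -409.5  162.1] psi -6.2 q [-0.84  0.64  1.39  0.    1.11 -0.73] grip 13.8 F [-0.1  0.1 -2.8] xdir [-0.005  0.006 -1.   ]
turn [-9.7 -0.4  0.3] shift before turn [ -13.9 -155.  -532.9] shift after turn [ -17.9  -62.7 -551.4]
```

```bash
python3 -m inch '[[0,[-2,-15.5,-53.3],[0,0,0]],[0,[-2,-15.5,-53.3],[0,0,0]],[0,[-2,-15.5,-53.3],[0,0,0]],[0,[-2,-15.5,-53.3],[0,0,0]],[0,[-2,-15.5,-53.3],[0,0,0]],[0,[-2,-15.5,-53.3],[0,0,0]],[0,[-2,-15.5,-53.3],[0,0,0]],[0,[-2,-15.5,-53.3],[0,0,0]],[0,[-2,-15.5,-53.3],[0,0,0]],[0,[-2,-15.5,-53.3],[0,0,0]],[0,[0,0,0],[-9.7,0,0]],[0,[0,0,0],[0,0,0]]]' 25 ; python3 go.py 419.6 137 140 3.5; python3 m.py | grep -E "pan_round_large|lid_round_large|pan_square"
```

```text
time: 10.88
position: [0.4064, 0.1559, 0.1721]
tool_rot: [0.481, 0.526, -0.488, 0.503]
ft_force: [-0.4, 0.3, -1.9]
grip_width: 0.0138
t 10.88 p [406.4 155.9 172.1] psi 3.5 q [0.1  0.37 1.93 0.02 0.87 0.02] grip 13.8 F [-0.4  0.3 -1.9] xdir [-0.031  0.014 -0.999]
turn [-0.  -0.9  1.7] shift before turn [31.4 13.  20.1] shift after turn [32.1 12.1 19.6]
pan_round_large ['top'] [ 406.9 -235.8] 4.9 cost 0.028
pan_round_large ['side'] [ 406.7 -228.1] -0.8 cost 0.108
pan_round_large ['top', 'side'] [ 406.8 -235.7] 1.3 cost 0.074
pan_square ['side'] [418.1 159.9] 3.4 cost 0.231
lid_round_large ['top'] [ 553.5 -234.2] 4.3 cost 0.04
lid_round_large ['side'] [ 552.  -231.6] 4.7 cost 0.041
lid_round_large ['top', 'side'] [ 552.6 -233.3] 4.2 cost 0.048
```

```bash
python3 -m inch '[[0,[25,12.5,20],[0,-0.9,1.7]],[0,[0,0,0],[0,0,0]],[0,[0,0,0],[0,0,0]]]' 25 ; python3 go.py 419.6 137 90 3.5
cat > ov.py <<'E'
from h import *
import sys
E={"pan_round_small":(.5879,.1405,0),"pan_square":(.4197,.137,np.radians(3.5)),"pan_oblong":(.4339,-.049,np.radians(-1.4)),"pan_round_large":(.4069,-.2358,0),"lid_round_small":(.5817,.3165,0),"lid_oblong":(.4254,.3251,np.radians(19.4))}
def ov(c,x0,y0,w,h,f,name):
    im=cv2.resize(imaging.camera(c)[y0:y0+h,x0:x0+w,::-1],None,fx=f,fy=f,interpolation=cv2.INTER_CUBIC)
    for n,p in E.items():
        z=.013 if n[0]=="l" else .06
        q=proj(c,np.c_[outline(n[4:],n[0]=="l",*p),np.full(80,z)])
        cv2.polylines(im,[(((q+.5)-[x0,y0])*f).astype(np.int32)],True,(0,0,255),1)
    cv2.imwrite(name,im)
ov("side",240,150,150,165,4,"pics/s3.png"); ov("top",150,170,150,130,5,"pics/t3.png")
E
python3 ov.py
```

```text
time: 12.15
position: [0.4214, 0.1367, 0.1479]
tool_rot: [0.486, 0.514, -0.483, 0.516]
ft_force: [-0.6, 0.3, -0.9]
grip_width: 0.0135
t 12.15 p [421.4 136.7 147.9] psi 3.5 q [ 0.06  0.41  1.96  0.    0.77 -0.  ] grip 13.5 F [-0.6  0.3 -0.9] xdir [ 0.004  0.001 -1.   ]
turn [-0.  -0.  -0.2] shift before turn [57.9 -2.  -0.4] shift after turn [57.9 -1.8 -0.5]
```

View pics/s3.png

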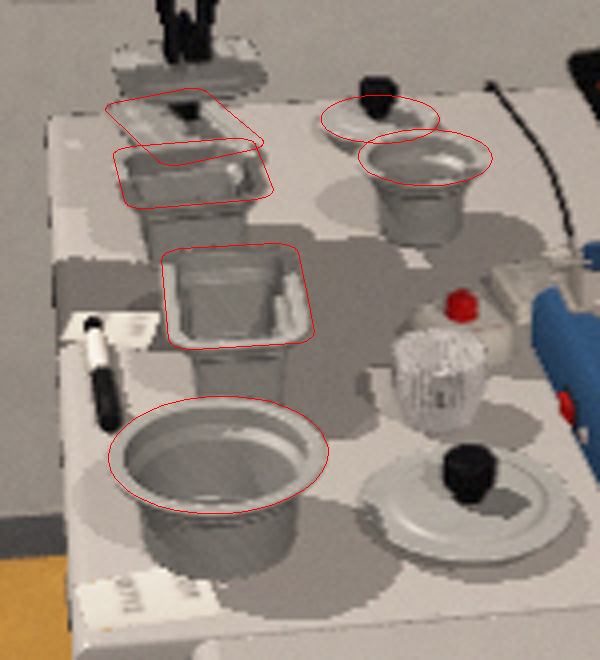

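```bash
cat > held.py <<'E'
import sys; from h import *
n=sys.argv[1]; gz=float(sys.argv[2])/1000  # TCP height above lid origin at grasp
o=get_obs(); T=R.from_quat(o["tool_rot"]); p=o["position"]; dz=p[2]-gz; Y=T.apply([0,1,0]); a=np.arctan2(Y[1],Y[0])
print("tcp",(p*1000).round(1),np.degrees(a).round(1))
for c in("side","top"):
    imaging.camera(c); P[c]["xyz"]=P[c]["xyz"]-[0,0,dz]
    c0=proj(c,[*p[:2],.013])[0]
    for d in imaging.cut_out(c,"lid_"+n):
        print(c,round(d["confidence"],2),[round(float(v)) for v in d["box"]],"expect",c0.round(0))
        if np.hypot(*(c0-d["box"][:2]))<25:
            x,f=fit(n,1,[p[0],p[1],[np.degrees(a)%180-(180 if np.degrees(a)%180>90 else 0)]],{c:d["pixels"]}); print(c,(x[:2]*1000).round(1),np.degrees(x[2]).round(1),round(f,3)); break
E
python3 held.py square 21.3
```

```text
tcp [421.4 136.7 148. ] 3.5
side 0.61 [288, 165, 35, 25] expect [287. 167.]
side [419.7 137.7] 1.9 0.165
top 0.8 [265, 253, 13, 41] expect [249. 255.]
top [430.9 129.7] -9.6 0.842
```

```bash
python3 -m inch '[[0,[25,-1.8,-0.5],[0,0,-0.2]],[0,[20,0,0],[0,0,0]],[0,[0,0,0],[0,0,0]],[0,[0,0,0],[0,0,0]]]' 25 ; python3 go.py 419.6 137 72 3.5
```

```text
time: 12.95
position: [0.4215, 0.1378, 0.1038]
tool_rot: [0.486, 0.514, -0.483, 0.517]
ft_force: [-0.0, -0.5, -1.5]
grip_width: 0.0136
t 12.95 p [421.5 137.8 103.8] psi 3.5 q [ 0.06  0.5   1.99  0.    0.64 -0.  ] grip 13.6 F [-0.  -0.5 -1.5] xdir [ 0.006  0.001 -1.   ]
turn [ 0.  -0.  -0.4] shift before turn [31.7 -2.2  0.7] shift after turn [31.8 -2.   0.6]
```

```bash
python3 -m inch '[[0,[11,-2.5,0.7],[0,0,-0.4]],[0,[10,0,0],[0,0,0]],[0,[9,0,0],[0,0,0]],[0,[0,0,0],[0,0,0]],[0,[0,0,0],[0,0,0]]]' 25 ; python3 go.py 419.6 137 72 3.5
```

```text
time: 13.58
position: [0.4201, 0.137, 0.0728]
tool_rot: [0.485, 0.515, -0.484, 0.515]
ft_force: [0.1, -0.2, -1.3]
grip_width: 0.0139
t 13.57 p [420.1 137.   72.8] psi 3.5 q [ 0.06  0.57  2.01  0.    0.56 -0.  ] grip 13.9 F [ 0.1 -0.2 -1.3] xdir [ 0.002  0.001 -1.   ]
turn [ 0.  -0.  -0.1] shift before turn [ 0.8 -0.5 -0.1] shift after turn [ 0.8 -0.5 -0.1]
```

```bash
python3 -m inch '[[0,[1.5,0,0],[0,0,0]],[0,[0,0,0],[0,0,0]],[40,[0,0,0],[0,0,0]],[40,[0,0,0],[0,0,0]],[40,[0,0,0],[0,0,0]],[40,[-10,0,0],[0,0,0]],[40,[-30,0,0],[0,0,0]],[55,[-40,0,0],[0,0,0]],[55,[-30,0,0],[0,0,0]],[55,[0,0,0],[0,0,0]]]' 25 ; python3 go.py 581.6 316.8 130 3.5
```

```text
time: 14.82
position: [0.4205, 0.137, 0.1875]
tool_rot: [0.486, 0.514, -0.483, 0.516]
ft_force: [0.6, -1.2, -0.3]
grip_width: 0.0541
t 14.82 p [420.5 137.  187.5] psi 3.5 q [ 0.06  0.34  1.92  0.    0.88 -0.  ] grip 54.1 F [ 0.6 -1.2 -0.3] xdir [ 0.005  0.001 -1.   ]
turn [ 0.  -0.  -0.3] shift before turn [  58.5  171.6 -169.5] shift after turn [  57.5  171.7 -169.7]
```

```bash
python3 -m inch '[[55,[0,43,-42.5],[0,0,0]],[55,[0,43,-42.5],[0,0,0]],[55,[15,43,-42.5],[0,0,0]],[55,[20,43,-42.5],[0,0,0]],[55,[20,0,0],[0,0,0]],[55,[20,0,0],[0,0,0]],[55,[0,0,0],[0,0,0]],[55,[0,0,0],[0,0,0]]]' 25 ; python3 go.py 581.6 316.8 20 3.5; sed -i 's/^ov(.*/ov("side",265,150,100,80,6,"pics\/s4.png"); ov("top",150,170,150,130,5,"pics\/t4.png")/' ov.py; python3 ov.py; python3 m.py | grep -E "lid_round_small"
```

```text
time: 15.82
position: [0.5788, 0.3184, 0.1045]
tool_rot: [0.482, 0.516, -0.487, 0.514]
ft_force: [-0.2, -0.0, 0.1]
grip_width: 0.0551
t 15.82 p [578.8 318.4 104.5] psi 3.5 q [ 0.33  0.72  1.43 -0.    1.01  0.28] grip 55.1 F [-0.2 -0.   0.1] xdir [-0.006 -0.003 -1.   ]
turn [-0.   0.2  0.4] shift before turn [84.5  3.2  1.5] shift after turn [84.5  2.7  1.8]
lid_round_small ['top'] [583.1 309.1] 2.6 cost 0.485
lid_round_small ['side'] [581.  321.5] -0.2 cost 0.264
lid_round_small ['top', 'side'] [582.2 317.3] 0.5 cost 0.381
```

View pics/t4.png

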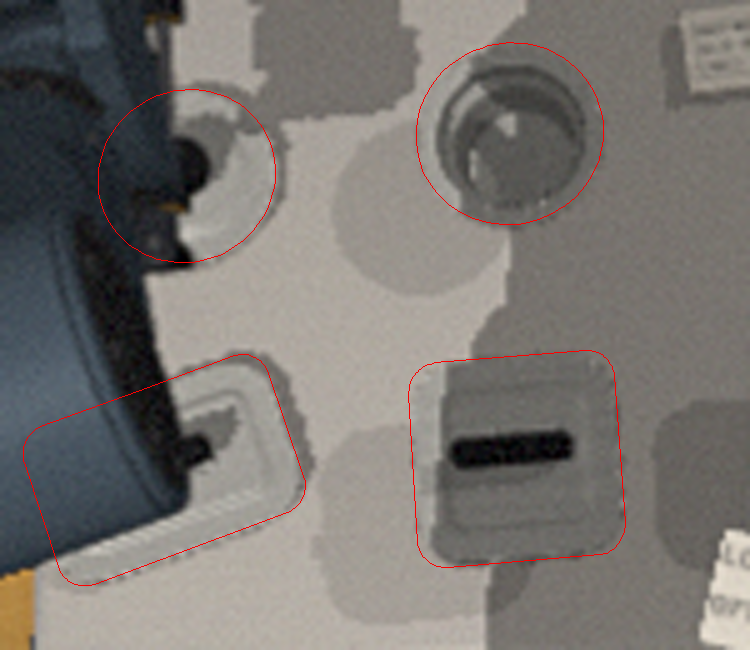

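View pics/s4.png

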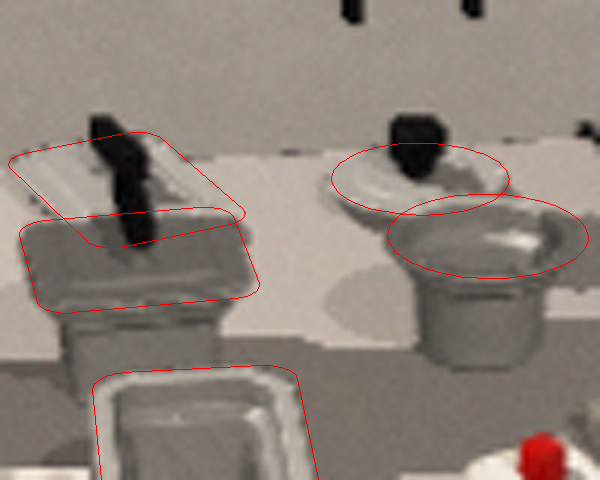

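The square lid lies flat inside its rim outline, and the gripper is over the small round lid's knob.

```bash
python3 -m inch '[[55,[25,3,1.5],[0,0,0.4]],[55,[25,0,0],[0,0,0]],[55,[20,0,0],[0,0,0]],[55,[0,0,0],[0,0,0]],[55,[0,0,0],[0,0,0]]]' 25 ; python3 go.py 581.6 316.8 20.5 3.5
```

```text
time: 17.45
position: [0.5837, 0.3177, 0.0338]
tool_rot: [0.485, 0.513, -0.484, 0.517]
ft_force: [0.2, -0.4, 0.7]
grip_width: 0.055
t 17.45 p [583.7 317.7  33.8] psi 3.5 q [ 0.33  0.81  1.46 -0.    0.87  0.27] grip 55.0 F [ 0.2 -0.4  0.7] xdir [ 0.005 -0.001 -1.   ]
turn [-0.   0.1 -0.3] shift before turn [13.3 -2.2  0.8] shift after turn [13.3 -2.1  0.8]
```

```bash
python3 -m inch '[[55,[7,-2.2,0.8],[0,0,-0.3]],[55,[6,0,0],[0,0,0]],[55,[0,0,0],[0,0,0]],[0,[0,0,0],[0,0,0]],[0,[0,0,0],[0,0,0]],[0,[0,0,0],[0,0,0]],[0,[0,0,0],[0,0,0]]]' 25 ; python3 go.py 581.6 316.8 20 3.5
```

```text
time: 18.32
position: [0.5829, 0.3173, 0.0224]
tool_rot: [0.485, 0.514, -0.484, 0.516]
ft_force: [0.6, -0.7, -1.3]
grip_width: 0.0307
t 18.32 p [582.9 317.3  22.4] psi 3.5 q [ 0.33  0.83  1.46 -0.    0.85  0.27] grip 30.7 F [ 0.6 -0.7 -1.3] xdir [ 0.003 -0.    -1.   ]
turn [-0.   0.  -0.2] shift before turn [ 2.4 -1.3  0.5] shift after turn [ 2.4 -1.3  0.5]
```

```bash
python3 -m inch '[[0,[-30,0,0],[0,0,0]],[0,[-45,0,0],[0,0,0]],[0,[-45,0,0],[0,0,0]],[0,[-10,0,0],[0,0,0]],[0,[0,0,44],[0,0,0]],[0,[0,0,44],[0,0,0]],[0,[0,0,44],[0,0,0]],[0,[0,0,44],[0,0,0]],[0,[0,0,0],[0,0,0]],[0,[0,0,0],[0,0,0]]]' 25 ; python3 go.py 587.8 140.7 120 3.5; python3 m.py | grep -E "pan_round_small"; python3 held.py round_small 22.4
```

```text
time: 19.58
position: [0.5881, 0.137, 0.1472]
tool_rot: [0.481, 0.518, -0.487, 0.513]
ft_force: [-0.2, 0.5, -0.7]
grip_width: 0.0308
t 19.57 p [588.1 137.  147.2] psi 3.6 q [ 0.05  0.6   1.55 -0.    1.01 -0.02] grip 30.8 F [-0.2  0.5 -0.7] xdir [-0.011 -0.002 -1.   ]
turn [0.1 0.1 0.7] shift before turn [27.2  0.3 -3.7] shift after turn [27.2 -0.  -3.7]
pan_round_small ['side'] [586.  153.1] -6.2 cost 0.182
tcp [588.9 136.8 148.3] 3.6
side 0.94 [345, 159, 39, 14] expect [347. 164.]
side [587.3 136.6] 1.0 0.159
top 0.43 [266, 187, 9, 25] expect [249. 187.]
top [605.3 110. ] 9.3 0.891
```

```bash
python3 -m inch '[[0,[22,-0.5,-4],[0,0,0.5]],[0,[22,0,0],[0,0,0]],[0,[0,0,0],[0,0,0]],[0,[0,0,0],[0,0,0]]]' 25 ; python3 go.py 588.2 140.8 72.8 3.5
python3 - <<'E'
from h import *
im=imaging.camera("side")[:,:,::-1]; cv2.imwrite("pics/s5.png",cv2.resize(im[130:230,280:410],None,fx=5,fy=5,interpolation=cv2.INTER_CUBIC))
E
```

```text
time: 21.18
position: [0.5893, 0.1408, 0.1047]
tool_rot: [0.484, 0.514, -0.484, 0.517]
ft_force: [-0.2, 0.3, -0.3]
grip_width: 0.0306
t 21.18 p [589.3 140.8 104.7] psi 3.6 q [ 0.05  0.65  1.58 -0.    0.9  -0.01] grip 30.6 F [-0.2  0.3 -0.3] xdir [ 0.003 -0.002 -1.   ]
turn [ 0.1  0.1 -0.2] shift before turn [31.9 -1.2 -0.2] shift after turn [31.9 -1.1 -0.1]
```

View pics/s5.png

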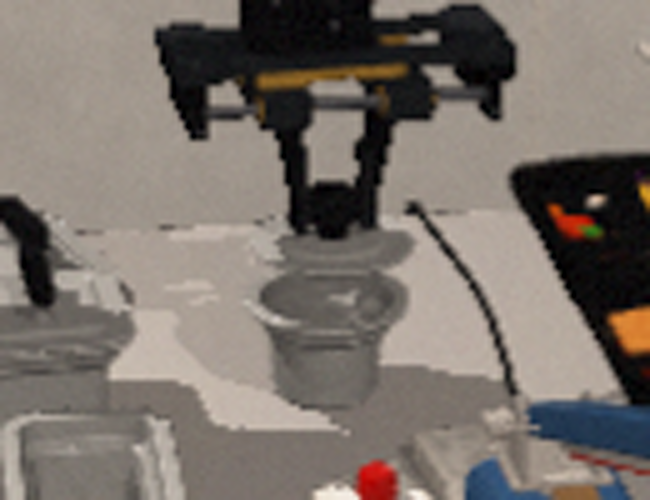

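The small lid hangs level over the small pan: its centre column is about 332, the pan's about 333.

```bash
python3 -m inch '[[0,[11,-1.2,-0.2],[0,0,-0.2]],[0,[10,-0.5,0],[0,0,0]],[0,[9,0,0],[0,0,0]],[0,[0,0,0],[0,0,0]],[0,[0,0,0],[0,0,0]]]' 25 ; python3 go.py 588.2 140.8 72 3.5
```

```text
time: 21.85
position: [0.5882, 0.1408, 0.0738]
tool_rot: [0.484, 0.515, -0.484, 0.516]
ft_force: [-0.0, -0.2, -1.2]
grip_width: 0.0307
t 21.85 p [588.2 140.8  73.8] psi 3.6 q [ 0.05  0.7   1.6  -0.    0.84 -0.01] grip 30.7 F [-0.  -0.2 -1.2] xdir [ 0.001 -0.002 -1.   ]
turn [ 0.1  0.1 -0.1] shift before turn [ 1.8 -0.  -0. ] shift after turn [ 1.8 -0.  -0. ]
```

```bash
python3 -m inch '[[0,[1.5,0,0],[0,0,0]],[0,[0,0,0],[0,0,0]],[55,[0,0,0],[0,0,0]],[55,[0,0,0],[0,0,0]],[55,[0,0,0],[0,0,0]],[55,[-10,0,0],[0,0,0]],[55,[-30,0,0],[0,0,0]],[50,[-40,0,0],[0,0,0]],[50,[-30,0,0],[0,0,0]],[50,[0,0,0],[8,0,0]],[50,[0,0,0],[8,0,0]],[50,[0,0,0],[0,0,0]]]' 25 ; python3 go.py 425.2 325.5 120 19.4
```

```text
time: 23.35
position: [0.5899, 0.1412, 0.1921]
tool_rot: [0.555, 0.439, -0.55, 0.444]
ft_force: [0.3, -0.3, -0.2]
grip_width: 0.0498
t 23.35 p [589.9 141.2 192.1] psi -12.8 q [ 0.05  0.53  1.52 -0.    1.08  0.28] grip 49.8 F [ 0.3 -0.3 -0.2] xdir [ 0.009 -0.002 -1.   ]
turn [-32.2   0.1  -0.5] shift before turn [  70.3 -202.  -143.2] shift after turn [  72.1  -94.1 -228.5]
```

```bash
python3 -m inch '[[50,[0,0,0],[-10.7,0,0]],[50,[0,0,0],[-10.7,0,0]],[50,[0,0,0],[-10.7,0,0]],[50,[0,0,0],[0,0,0]],[50,[10,-23.5,-57],[0,0,0]],[50,[15,-23.5,-57],[0,0,0]],[50,[15,-23.5,-57],[0,0,0]],[50,[15,-23.5,-57],[0,0,0]],[50,[15,0,0],[0,0,0]],[50,[0,0,0],[0,0,0]],[50,[0,0,0],[0,0,0]]]' 25 ; python3 go.py 425.2 325.5 70 19.4
```

```text
time: 24.72
position: [0.4282, 0.3255, 0.1213]
tool_rot: [0.414, 0.571, -0.407, 0.581]
ft_force: [-0.3, 0.8, 0.2]
grip_width: 0.05
t 24.73 p [428.2 325.5 121.3] psi 19.0 q [ 0.45  0.55  1.76 -0.01  0.82  0.12] grip 50.0 F [-0.3  0.8  0.2] xdir [ 0.017 -0.    -1.   ]
turn [-0.4  0.4 -0.9] shift before turn [51.3 -3.7 -1.3] shift after turn [51.3 -2.8 -1. ]
```

```bash
python3 -m inch '[[50,[25,-3.7,-1.3],[-0.4,0.4,-0.9]],[50,[25,0,0],[0,0,0]],[50,[15,0,0],[0,0,0]],[50,[0,0,0],[0,0,0]],[50,[0,0,0],[0,0,0]]]' 25 ; python3 go.py 425.2 325.5 21 19.4
python3 - <<'E'
from h import *
im=imaging.camera("side")[:,:,::-1]; cv2.imwrite("pics/s6.png",cv2.resize(im[120:220,240:370],None,fx=5,fy=5,interpolation=cv2.INTER_CUBIC))
E
```

```text
time: 25.35
position: [0.4335, 0.3232, 0.0582]
tool_rot: [0.415, 0.573, -0.408, 0.577]
ft_force: [0.4, -0.1, 0.1]
grip_width: 0.0503
t 25.35 p [433.5 323.2  58.2] psi 18.8 q [0.43 0.66 1.78 0.   0.68 0.11] grip 50.3 F [ 0.4 -0.1  0.1] xdir [ 0.01   0.005 -1.   ]
turn [-0.6 -0.1 -0.6] shift before turn [37.1 -7.5 -4.8] shift after turn [37.2 -7.1 -5. ]
```

View pics/s6.png

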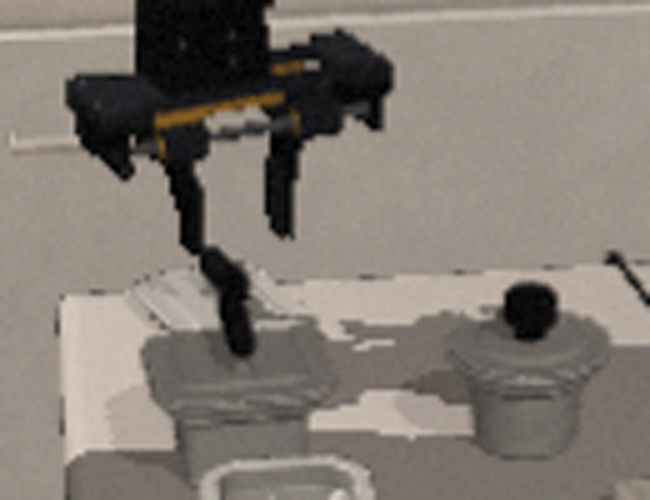

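The small round lid is seated. The tool is about 8 mm too far in +x over the oblong handle, so I correct that before descending.

```bash
python3 -m inch '[[50,[0,-7.5,-5],[-0.6,0,-0.6]],[50,[0,0,0],[0,0,0]],[50,[12,0,0],[0,0,0]],[50,[10,0,0],[0,0,0]],[50,[0,0,0],[0,0,0]],[50,[0,0,0],[0,0,0]]]' 25 ; python3 go.py 425.2 325.5 21 19.4
```

```text
time: 26.15
position: [0.4243, 0.3264, 0.0357]
tool_rot: [0.409, 0.578, -0.407, 0.577]
ft_force: [-0.2, -0.1, -0.1]
grip_width: 0.0501
t 26.15 p [424.3 326.4  35.7] psi 19.5 q [0.45 0.7  1.8  0.   0.64 0.1 ] grip 50.1 F [-0.2 -0.1 -0.1] xdir [ 0.001  0.002 -1.   ]
turn [ 0.1 -0.1 -0.1] shift before turn [14.7  0.5  1.1] shift after turn [14.7  0.5  1.1]
```

```bash
python3 -m inch '[[50,[7,0.5,1],[0,0,0]],[50,[6,0,0],[0,0,0]],[50,[1,0,0],[0,0,0]],[50,[0,0,0],[0,0,0]],[0,[0,0,0],[0,0,0]],[0,[0,0,0],[0,0,0]],[0,[0,0,0],[0,0,0]],[0,[0,0,0],[0,0,0]],[0,[0,0,0],[0,0,0]]]' 25 ; python3 go.py 425.2 325.5 21 19.4
```

```text
time: 27.28
position: [0.4257, 0.3257, 0.0212]
tool_rot: [0.409, 0.577, -0.407, 0.577]
ft_force: [0.8, -0.7, -0.4]
grip_width: 0.0137
t 27.27 p [425.7 325.7  21.2] psi 19.5 q [0.44 0.73 1.8  0.   0.61 0.1 ] grip 13.7 F [ 0.8 -0.7 -0.4] xdir [ 0.002  0.003 -1.   ]
turn [ 0.1 -0.1 -0.2] shift before turn [ 0.2 -0.5  0. ] shift after turn [ 0.2 -0.5  0. ]
```

```bash
python3 -m inch '[[0,[-30,0,0],[0,0,0]],[0,[-50,0,0],[0,0,0]],[0,[-50,0,0],[0,0,0]],[0,[-25,0,0],[0,0,0]],[0,[0,0,0],[10.4,0,0]],[0,[0,0,0],[10.4,0,0]],[0,[0,0,0],[0,0,0]],[0,[0,0,0],[0,0,0]]]' 25 ; python3 go.py 433.6 -48.8 175 -1.4
```

```text
time: 28.28
position: [0.423, 0.3241, 0.179]
tool_rot: [-0.506, -0.493, 0.508, -0.492]
ft_force: [-0.3, -1.4, -1.0]
grip_width: 0.0135
t 28.27 p [423.  324.1 179. ] psi -1.7 q [0.44 0.46 1.71 0.   0.97 0.47] grip 13.5 F [-0.3 -1.4 -1. ] xdir [-0.003  0.    -1.   ]
turn [-0.3  0.   0.2] shift before turn [  3.9  21.6 372.4] shift after turn [  4.   19.7 372.5]
```

```bash
python3 -m inch '[[0,[0,2.5,46.5],[0,0,0]],[0,[0,2.5,46.5],[0,0,0]],[0,[0,2.5,46.5],[0,0,0]],[0,[0,2.5,46.5],[0,0,0]],[0,[0,2.5,46.5],[0,0,0]],[0,[0,2.5,46.5],[0,0,0]],[0,[0,2.5,46.5],[0,0,0]],[0,[0,2.5,46.5],[0,0,0]],[0,[0,0,0],[0,0,0]],[0,[0,0,0],[0,0,0]]]' 25 ; python3 go.py 433.6 -48.8 120 -1.4; python3 m.py | grep pan_oblong
```

```text
time: 29.52
position: [0.4373, -0.0587, 0.1769]
tool_rot: [-0.501, -0.499, 0.502, -0.498]
ft_force: [-0.7, -0.2, -1.4]
grip_width: 0.0137
t 29.52 p [437.3 -58.7 176.9] psi -0.3 q [-0.39  0.36  1.93 -0.    0.86 -0.38] grip 13.7 F [-0.7 -0.2 -1.4] xdir [-0.002  0.001 -1.   ]
turn [ 1.1 -0.   0.1] shift before turn [56.9 -3.6 -9.8] shift after turn [56.9 -3.9 -9.8]
pan_oblong ['side'] [432.5 -32. ] -1.4 cost 0.207
```

```bash
python3 -m inch '[[0,[22,-3.7,-10],[1.1,0,0]],[0,[20,0,0],[0,0,0]],[0,[0,0,0],[0,0,0]],[0,[0,0,0],[0,0,0]]]' 25 ; python3 go.py 433.6 -48.8 72 -1.4; python3 held.py oblong 21.2
```

```text
time: 30.92
position: [0.4356, -0.0496, 0.1353]
tool_rot: [0.507, 0.492, -0.506, 0.494]
ft_force: [0.8, -0.5, -1.5]
grip_width: 0.0135
t 30.93 p [435.6 -49.6 135.3] psi -1.5 q [-0.37  0.43  1.98 -0.    0.73 -0.34] grip 13.5 F [ 0.8 -0.5 -1.5] xdir [ 0.002 -0.001 -1.   ]
turn [-0.1  0.1 -0.1] shift before turn [63.3 -2.2 -0.9] shift after turn [63.3 -2.1 -0.8]
tcp [435.6 -49.6 135.3] -1.5
side 0.93 [298, 198, 36, 30] expect [299. 199.]
side [434.3 -47.6] -1.8 0.167
top 0.75 [350, 256, 15, 22] expect [327. 249.]
top [457.3 -78.9] -50.5 0.901
```

```bash
python3 -m inch '[[0,[18,-1.8,0.4],[0,0,0]],[0,[16,-0.5,0],[0,0,0]],[0,[14,-0.5,0],[0,0,0]],[0,[0,0,0],[0,0,0]],[0,[0,0,0],[0,0,0]]]' 25 ; python3 go.py 434 -49.8 72 -1.4
```

```text
time: 31.75
position: [0.436, -0.0514, 0.0892]
tool_rot: [0.508, 0.489, -0.505, 0.497]
ft_force: [0.1, -0.7, -1.8]
grip_width: 0.0135
t 31.75 p [436.  -51.4  89.2] psi -1.5 q [-0.37  0.53  2.02 -0.    0.59 -0.34] grip 13.5 F [ 0.1 -0.7 -1.8] xdir [ 0.01  -0.005 -1.   ]
turn [-0.1  0.2 -0.6] shift before turn [17.1 -2.3 -1.6] shift after turn [17.2 -2.1 -1.5]
```

```bash
python3 -m inch '[[0,[0,-2.3,-1.6],[0,0.2,-0.6]],[0,[8,0,0],[0,0,0]],[0,[7,0,0],[0,0,0]],[0,[0,0,0],[0,0,0]],[0,[0,0,0],[0,0,0]]]' 25 ; python3 go.py 434 -49.8 72 -1.4
```

```text
time: 32.38
position: [0.4346, -0.0499, 0.0743]
tool_rot: [0.507, 0.492, -0.507, 0.494]
ft_force: [0.4, 0.3, -1.0]
grip_width: 0.0138
t 32.38 p [434.6 -49.9  74.3] psi -1.5 q [-0.37  0.56  2.02 -0.    0.56 -0.34] grip 13.8 F [ 0.4  0.3 -1. ] xdir [ 0.002 -0.002 -1.   ]
turn [-0.1  0.1 -0.1] shift before turn [ 2.3 -0.6 -0.1] shift after turn [ 2.3 -0.6 -0.1]
```

```bash
python3 -m inch '[[0,[1.5,0,0],[0,0,0]],[0,[0,0,0],[0,0,0]],[40,[0,0,0],[0,0,0]],[40,[0,0,0],[0,0,0]],[40,[0,0,0],[0,0,0]],[40,[-10,0,0],[0,0,0]],[40,[-30,0,0],[0,0,0]],[55,[-40,0,0],[0,0,0]],[55,[-40,0,0],[0,0,0]],[55,[0,0,0],[10.4,0,0]],[55,[0,0,0],[10.4,0,0]],[55,[0,0,0],[10.4,0,0]]]' 25 ; python3 go.py 553 -234 150 -75;python3 m.py | grep _round_large
```

```text
time: 33.88
position: [0.435, -0.0499, 0.2018]
tool_rot: [0.625, 0.331, -0.622, 0.336]
ft_force: [0.5, -0.5, 0.6]
grip_width: 0.055
t 33.88 p [435.  -49.9 201.8] psi -33.7 q [-0.37  0.31  1.91 -0.    0.91  0.22] grip 55.0 F [ 0.5 -0.5  0.6] xdir [ 0.008 -0.004 -1.   ]
turn [41.3 -0.3 -0.5] shift before turn [ 53.5 199.9  87.7] shift after turn [ 51.8 208.4 -66.4]
pan_round_large ['top'] [ 407.3 -236.4] 5.2 cost 0.023
pan_round_large ['side'] [ 406.7 -230.1] -0.0 cost 0.101
pan_round_large ['top', 'side'] [ 407.  -235.9] 3.7 cost 0.067
lid_round_large ['top'] [ 553.7 -234.1] 2.4 cost 0.023
lid_round_large ['side'] [ 550.3 -231.1] 4.1 cost 0.083
lid_round_large ['top', 'side'] [ 552.8 -233.4] 1.6 cost 0.064
```

```bash
python3 -m inch '[[55,[0,0,0],[10.3,0,0]],[55,[0,0,0],[10.3,0,0]],[55,[0,0,0],[10.3,0,0]],[55,[0,0,0],[10.3,0,0]],[55,[0,0,0],[0,0,0]],[55,[10,52,-16.6],[0,0,0]],[55,[15,52,-16.6],[0,0,0]],[55,[15,52,-16.6],[0,0,0]],[55,[15,52,-16.6],[0,0,0]],[55,[0,0,0],[0,0,0]],[55,[0,0,0],[0,0,0]]]' 25 ; python3 go.py 553.3 -233.9 100 -75
```

```text
time: 36.15
position: [0.5544, -0.2388, 0.1443]
tool_rot: [0.703, 0.094, -0.699, 0.096]
ft_force: [-0.5, 0.6, -0.5]
grip_width: 0.0554
t 36.15 p [ 554.4 -238.8  144.3] psi -74.6 q [-0.59  0.59  1.57  0.    0.98  0.71] grip 55.4 F [-0.5  0.6 -0.5] xdir [ 0.006 -0.002 -1.   ]
turn [ 0.4 -0.3 -0.2] shift before turn [44.3 -5.2 -0. ] shift after turn [44.3 -5.1 -0.2]
```

```bash
python3 -m inch '[[55,[25,-5.2,0],[0,-0.3,-0.2]],[55,[25,0,0],[0,0,0]],[55,[25,0,0],[0,0,0]],[55,[20,0,0],[0,0,0]],[55,[0,0,0],[0,0,0]],[55,[0,0,0],[0,0,0]]]' 25 ; python3 go.py 553.3 -233.9 21 -75;python3 - <<'E'
from h import *
im=imaging.camera("side")[:,:,::-1]; cv2.imwrite("pics/s7.png",cv2.resize(im[180:320,250:430],None,fx=4,fy=4,interpolation=cv2.INTER_CUBIC))
E
```

```text
time: 36.9
position: [0.5507, -0.2262, 0.0519]
tool_rot: [0.7, 0.1, -0.7, 0.1]
ft_force: [0.7, -0.2, -0.4]
grip_width: 0.0551
t 36.9 p [ 550.7 -226.2   51.9] psi -73.7 q [-0.58  0.72  1.63  0.    0.78  0.71] grip 55.1 F [ 0.7 -0.2 -0.4] xdir [ 0.     0.001 -1.   ]
turn [ 1.3 -0.   0. ] shift before turn [30.9  8.2 -0.3] shift after turn [30.9  8.1 -0.5]
```

View pics/s7.png

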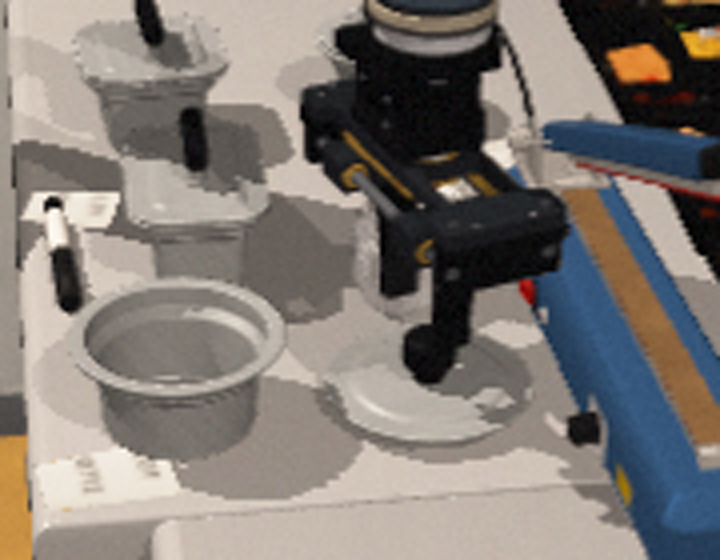

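The square and oblong lids are seated. I correct the 8 mm offset over the large lid, then descend.

```bash
python3 -m inch '[[55,[0,8.2,-0.4],[0,0,0]],[55,[0,0,0],[0,0,0]],[55,[8,0,0],[0,0,0]],[55,[8,0,0],[0,0,0]],[55,[0,0,0],[0,0,0]],[55,[0,0,0],[0,0,0]]]' 25 ; python3 go.py 553.3 -233.9 21 -74
```

```text
time: 37.7
position: [0.5544, -0.2352, 0.0367]
tool_rot: [0.701, 0.099, -0.699, 0.101]
ft_force: [-0.5, 0.3, 1.3]
grip_width: 0.055
t 37.7 p [ 554.4 -235.2   36.7] psi -73.7 q [-0.59  0.75  1.62  0.    0.76  0.7 ] grip 55.0 F [-0.5  0.3  1.3] xdir [ 0.003 -0.001 -1.   ]
turn [ 0.3 -0.1 -0.1] shift before turn [15.7 -1.6  0.7] shift after turn [15.7 -1.6  0.7]
```

```bash
python3 -m inch '[[55,[8,-1.6,0.7],[0,0,0]],[55,[7,0,0],[0,0,0]],[55,[0,0,0],[0,0,0]],[0,[0,0,0],[0,0,0]],[0,[0,0,0],[0,0,0]],[0,[0,0,0],[0,0,0]],[0,[0,0,0],[0,0,0]]]' 30 ; python3 go.py 407 -236 180 -74
```

```text
time: 38.58
position: [0.5533, -0.2337, 0.0207]
tool_rot: [0.701, 0.1, -0.699, 0.101]
ft_force: [0.6, -0.6, -1.2]
grip_width: 0.0305
t 38.58 p [ 553.3 -233.7   20.7] psi -73.7 q [-0.59  0.78  1.63  0.    0.73  0.7 ] grip 30.5 F [ 0.6 -0.6 -1.2] xdir [ 0.003 -0.001 -1.   ]
turn [ 0.3 -0.1 -0.1] shift before turn [-159.8  -38.5  140.7] shift after turn [-159.3  -38.1  141.3]
```

```bash
python3 -m inch '[[0,[-30,0,0],[0,0,0]],[0,[-50,0,0],[0,0,0]],[0,[-45,0,0],[0,0,0]],[0,[0,0,0],[0,0,0]],[0,[0,-13,47],[0,0,0]],[0,[0,-13,47],[0,0,0]],[0,[0,-13,47],[0,0,0]],[0,[0,0,0],[0,0,0]],[0,[0,0,0],[0,0,0]],[0,[0,0,0],[0,0,0]]]' 30 ; python3 go.py 407 -236 105 -74; python3 held.py round_large 20.7
```

```text
time: 39.83
position: [0.4005, -0.2327, 0.1425]
tool_rot: [-0.698, -0.103, 0.702, -0.098]
ft_force: [1.1, 0.6, -0.7]
grip_width: 0.0307
t 39.83 p [ 400.5 -232.7  142.5] psi -73.7 q [-0.77  0.45  1.9   0.    0.8   0.52] grip 30.7 F [ 1.1  0.6 -0.7] xdir [-0.006  0.006 -1.   ]
turn [0.3 0.2 0.4] shift before turn [37.5  5.3 -5.5] shift after turn [37.5  5.  -5.4]
tcp [ 400.5 -232.7  142.5] -73.7
side 0.66 [291, 236, 56, 26] expect [290. 233.]
side [ 400.4 -231. ] 1.3 0.173
```

```bash
python3 -m inch '[[0,[10,5.3,-5.5],[0,0.2,0.4]],[0,[14,0,0],[0,0,0]],[0,[13,0,0],[0,0,0]],[0,[0,0,0],[0,0,0]],[0,[0,0,0],[0,0,0]]]' 30 ; python3 go.py 407 -236.3 71.5 -74;  python3 - <<'E'
from h import *
im=imaging.camera("side")[:,:,::-1]; cv2.imwrite("pics/s8.png",cv2.resize(im[200:310,240:370],None,fx=5,fy=5,interpolation=cv2.INTER_CUBIC))
E
```

```text
time: 40.65
position: [0.4101, -0.2374, 0.1032]
tool_rot: [0.701, 0.1, -0.699, 0.102]
ft_force: [-0.2, 0.3, -2.0]
grip_width: 0.0307
t 40.65 p [ 410.1 -237.4  103.2] psi -73.6 q [-0.76  0.53  1.92  0.    0.69  0.52] grip 30.7 F [-0.2  0.3 -2. ] xdir [ 0.003 -0.002 -1.   ]
turn [ 0.4 -0.1 -0.2] shift before turn [31.7 -2.   2.7] shift after turn [31.7 -1.9  2.7]
```

View pics/s8.png

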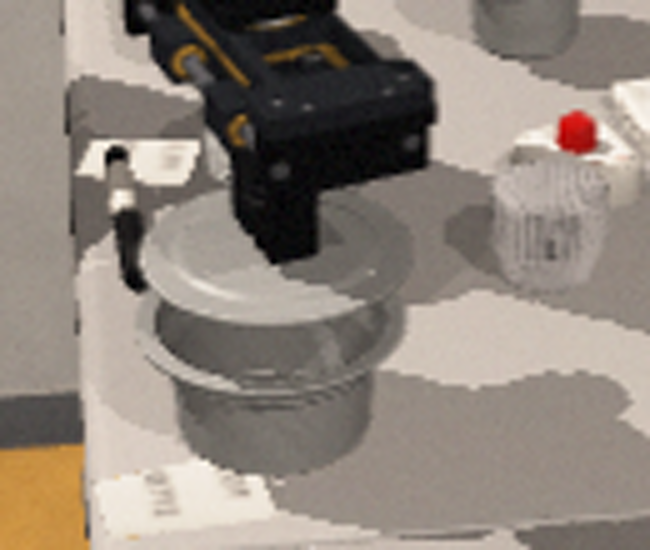

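The large lid hangs level. Its centre column is about 278 against 272 for the pan, which agrees with the 3 mm shift still to make.

```bash
python3 -m inch '[[0,[0,-2,2.7],[0,0,0]],[0,[11,0,0],[0,0,0]],[0,[10,0,0],[0,0,0]],[0,[8,0,0],[0,0,0]],[0,[0,0,0],[0,0,0]],[0,[0,0,0],[0,0,0]]]' 30 ; python3 go.py 407 -236.3 71.5 -74
```

```text
time: 41.45
position: [0.407, -0.2366, 0.0726]
tool_rot: [0.701, 0.1, -0.699, 0.102]
ft_force: [0.0, 0.2, -1.4]
grip_width: 0.0306
t 41.45 p [ 407.  -236.6   72.6] psi -73.6 q [-0.76  0.59  1.95  0.    0.61  0.52] grip 30.6 F [ 0.   0.2 -1.4] xdir [ 0.003 -0.003 -1.   ]
turn [ 0.4 -0.1 -0.2] shift before turn [ 1.1 -0.3 -0.1] shift after turn [ 1.1 -0.3 -0.1]
```

```bash
python3 -m inch '[[0,[1,0,0],[0,0,0]],[0,[0,0,0],[0,0,0]],[55,[0,0,0],[0,0,0]],[55,[0,0,0],[0,0,0]],[55,[0,0,0],[0,0,0]],[55,[-10,0,0],[0,0,0]],[55,[-30,0,0],[0,0,0]],[55,[-50,0,0],[0,0,0]],[55,[-50,0,0],[0,0,0]],[55,[0,55,0],[0,0,0]],[55,[0,55,0],[0,0,0]],[55,[0,55,0],[0,0,0]]]'
python3 -m inch '[[55,[0,55,15],[0,0,0]],[55,[0,55,15],[0,0,0]],[55,[0,0,0],[0,0,0]],[55,[0,0,0],[0,0,0]],[55,[0,0,0],[0,0,0]]]'
python3 - <<'E'
from h import *
a=imaging.camera("side")[150:310,240:390,::-1]; b=imaging.camera("top")[165:305,150:450,::-1]
cv2.imwrite("pics/s9.png",cv2.resize(a,None,fx=3.7,fy=3.7,interpolation=cv2.INTER_CUBIC)); cv2.imwrite("pics/t9.png",cv2.resize(b,None,fx=2.6,fy=2.6,interpolation=cv2.INTER_CUBIC))
E
```

```text
time: 42.95
position: [0.454, -0.394, 0.2242]
tool_rot: [0.702, 0.1, -0.697, 0.105]
ft_force: [0.3, -0.4, -0.1]
grip_width: 0.0553
time: 43.58
position: [0.4567, -0.5132, 0.2275]
tool_rot: [0.703, 0.099, -0.697, 0.106]
ft_force: [-0.1, -0.0, -0.0]
grip_width: 0.0549
```

View pics/s9.png

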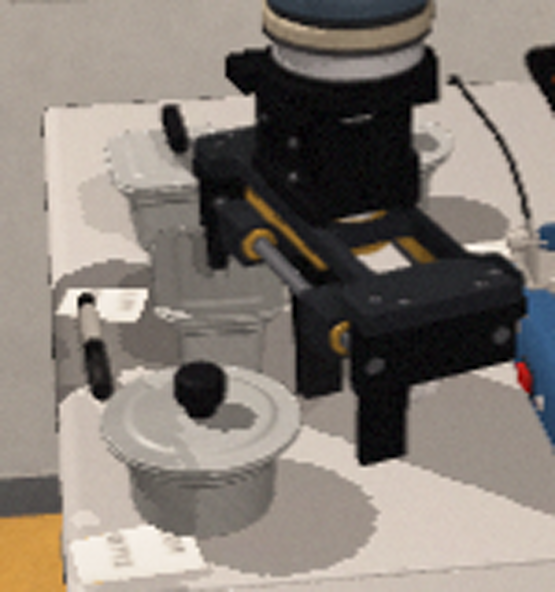

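View pics/t9.png

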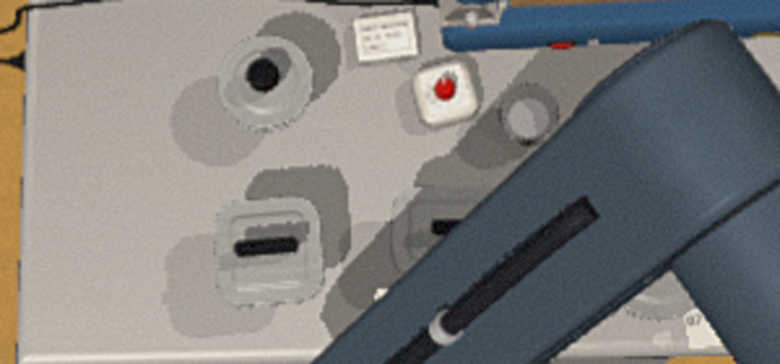

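All four lids look flat, and the arm is clear. Handing in.

```bash
python3 -c "
from rig import robot; print(robot.hand_in())"
```

```text
the job is handed in; nothing more can be done
None
```

All four lids are on their own pans, right side up. The job was handed in at about 44 s of the 109 s allowed, with the gripper open and clear of everything.

**Checks:**
- **Square, small round and large round lids:** they looked flat on the rim in the last pictures.
- **Oblong lid:** the arm partly hid it in the last pictures. It looked flat in an earlier, clear one.
- **Lowering:** each lid went down to within 1–2 mm of its seated height before I let go, with no sign of contact force. The pans did not appear to have moved.

**Disagreements and slips:**
- **Square lid:** the first grip closed before the arm had finished descending and pushed the lid about 7 mm along the worktop. I opened, re-measured and gripped it again.
- **Pan positions:** the outline fits from the side camera differed from the top camera by 6 to 23 mm along y. I used the top-camera values. Drawn over a side picture, they matched the rims to about a pixel.

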